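# Run the sample carrier through the L-slot to the dial gauge

### The arm

A 7-joint arm with a two-finger parallel gripper is mounted at the origin on a cart in front of the work surface, level with it; the furniture and walls round the work are solid. World frame = base frame: x ahead of the robot, y to its left, z up, the work surface at z = 0. Lengths are in mm, angles in rad, forces in N, time in s.
With the tool pointing down it reaches from about 400 to 875 mm from the base axis. Payload 4.4 kg.
Tool frame: the origin (TCP) lies midway between the tips of the shut fingers; the grasp point (between the pads) lies 19 mm behind it (ctrl.grip_point_offset is the distance from the TCP to the grasp point, in mm); z points along the fingers, y is the direction in which the jaws open and shut (so a half turn about z gives the same grasp; the last joint's range is limited). The gripper opens to 85 mm and grips with 20 to 120 N. Pads are 22 mm wide; open, the fingers measure 114 mm over their backs; the gripper's body (76 mm by 85 mm) begins 54 mm behind the grasp point. The pads swing forward as they close: fully open they stand 13 mm farther back than shut.
Start: joints at [1.081, 0.628, 0.038, 1.517, -0.027, 0.996, -0.02], TCP at [267.326, -592.499, 231.313] pointing down, gripper open.
Joint ranges: [-3.06, 3.06], [-0.37, 2.12], [-1.25, 1.32], [0.18, 2.47], [-1.1, 4.24], [0.23, 1.98], [-2.94, 2.94]. Speed limits (rad/s): [2.57, 2.57, 3.14, 3.14, 3.14, 3.14, 3.14].

### API

Orientations are given as [roll, pitch, yaw] about the fixed x, y, z axes, in that order (R = Rz(yaw) Ry(pitch) Rx(roll)).
In Python, from cell import ctrl, imaging, models gives the robot as it stands. The module is installed in compiled form; this text tells all that it offers.
- The arm moves only by the tool drive_tool, never from a script. Its argument "deltas" is text: rows parted by semicolons, each of 5 numbers parted by spaces: the shift along the tool's x, y, z in m, then the turn about the tool's z in degrees, then the finger opening in m, from 0 to 0.0854. A call has 1 to 12 rows; each row is the pose to reach, as a shift and turn from the pose commanded when the call began, along the tool's axes at that moment; what a row does not reach only later rows make up. A row lasts 1/8 s, in which the tool goes at most 62.5 mm and 10.7 degrees, less where a joint would pass 70% of its speed; a pose out of reach is approached as far as the arm can. A call with a gripper value outside its range is refused whole. The fingers move at their own pace and stop on an object; the grip force is fixed at half the most. Time passes only in rows, so rows that repeat a pose let the fingers close. It gives the time, the measured TCP pose, the force and the opening at its end, in the units of the state.
- ctrl.read_state(): the state, without advancing time (a new reading comes with each control period).
- imaging.get_image(name): name is "side" or "top"; returns a dict with "color" (420x560x3 uint8, red, green, blue), "range_z" (420x560 float32, mm along the optical axis (not along the pixel's ray), 0 where there is no reading), "vfov" (degrees; the focal length in pixels is half the picture's height over the tangent of half this angle, whatever the lens; pixels are square), "cx", "cy" (the principal point, pixels), "extrinsics" (4x4, takes a point from camera to world coordinates). Camera axes: x right, y down, z forward; pixel columns grow to the right and rows downward; lengths in mm; the calibration is good to about 2 mm. A picture is of the moment at which its call begins.
- ctrl.finish_job(): hands the job in, once; it reports no verdict.
Trained networks look in a picture, given as the dict that the camera call returned (one of the last four; its "shot" number tells which), for a name from the list of things; names that differ only in an ending like _2 or _b are one class to them, and where a whole thing is asked for, a point or a joint stands for the part that bears it (a point fixed in the world has none). Each returns a list of dicts, best first, with "score" (0 to 1); they miss things now and then, are a little off and sometimes report something else, mostly with a low value. They report only what shows in the picture. A call takes as long as a camera call. They do not tell look-alikes from the thing itself.
- models.spot_in(picture, thing): "point" ([column, row] in pixels, amid what is visible of it).
- models.landmark_of(picture, thing): "point" ([column, row] in pixels: a listed point, or the origin of a listed thing).
The state is a dict: "clock": time; "qpos": joint angles; "qd": joint speeds; "tau": joint torques, N m; "eef_pos": TCP position; "tool_rot": TCP orientation; "force": force on the tool from outside, world axes, zero at the start; "torque": the same for the moment, N m; "width": finger opening in mm.
Only numpy, scipy, OpenCV 4.12 (cv2) and the standard library are available. Lean on these libraries where they do the work, as an engineer would, in place of code of your own. Each camera call takes 0.05 s, during which the arm holds its last target.

### The job

Push the round steel sample carrier along the slot of the gauge jig, round the corner and on to the very end of the slot by the dial gauge, with the sample still sitting in it. Only push it gently from outside with the fingertips: do not take it between the fingers, lift it or tip it, and do not touch the sample. Leave everything else where it stands.

Things in the scene. Friction and masses are not known exactly. Their poses are not given: they have to be found in the camera images.
- gauge_jig: Fixed aluminium plate, 180 mm (its x) by 160 mm (its y), top 18 mm above the worktop. Origin: worktop level, middle of the plate; z up. An open-topped L-shaped slot, 14 mm wide and 12 mm deep, is cut in it: first leg along +x at y = +30 mm from x = -55 to the corner at x = +45 mm, then second leg along -y at x = +45 mm to its end at y = -50 mm.
- slot_corner (a point): Corner of the slot, on both legs' centre lines, at the plate's top (18 mm above the worktop), axes as the jig's. The carrier's axis can go 2 mm beyond it in +x before its pin meets the slot's wall. The inside of the corner is rounded, radius 4 mm.
- slot_end (a point): End of the second leg, by the dial gauge, on its centre line at the plate's top, axes as the jig's. The carrier's axis can go 2 mm beyond it in -y before its pin meets the slot's end wall.
- gauge (a point): Middle of the dial gauge, fixed on a tab at the plate's -y side, in line with the second leg; a disc 42 mm across, 16 mm thick, top 68 mm above the worktop. Its plunger points at the slot's end and does not hinder the carrier.
- carrier: Loose round steel carrier, 48 mm across, 22 mm high, about 0.2 kg, sliding on the plate; a pin 10 mm across, 9 mm long under its middle runs in the slot. Origin: on its axis at its underside, at the plate's top; z up. Starts in the first 35 mm of the first leg. Free to spin; stays where it is left; a few newtons move it. The sample sits in a round recess in its top, 33 mm across and 10 mm deep.
- sample: Black resin sample, 30 mm across, 18 mm high, loose in the carrier's recess; its origin is the centre of its underside, 12 mm above the carrier's origin when seated, so that it stands 8 mm above the carrier's rim (top 48 mm above the worktop).
- spare_sample: Another resin sample, 30 mm across, 18 mm high, lying on the jig plate, inside the angle of the L; origin at the centre of its underside. To be left alone.
- vial: Glass vial with black cap, 23 mm across, 53 mm high, standing on the worktop beside the jig's +y side; origin at the centre of its underside. To be left alone.
- loose_weight: Round steel weight, 42 mm across, 24 mm high, on the worktop beside the jig's -y side; origin at the centre of its underside. To be left alone.
- spanner: Flat spanner, 22 x 143 x 5 mm, lying on the worktop to the left; origin at the centre of its underside. To be left alone.
- sample_puck_0: White round puck, 52 mm across, 20 mm high, the leftmost of the row in front of the machine; origin at the centre of its underside. To be left alone.
- sample_puck_1: White round puck, 54 mm across, 20 mm high, the second of the row from the left; origin at the centre of its underside. To be left alone.
Things that resemble listed ones, but are neither listed nor needed, are in the scene too. Leave any orange look-alike of the carrier alone.

How it is judged (in metres and radians):
On the way, in this order (a step that is already met when the one before it is completed fails the run):
1. the carrier has reached the corner, still in line with the first leg (x of carrier in the frame of gauge_jig above 0.039 m and y of carrier in the frame of gauge_jig above 0.015 m).
2. the carrier is at the end of the second leg (y of carrier in the frame of gauge_jig below -0.046 m and x of carrier in the frame of gauge_jig above 0.039 m), for 0.2 s.
At the end, for the whole second after the job is handed in: The carrier stands at rest flat on the plate, its axis within 4 mm of the far end of the slot's second leg and within 6 mm of that leg's line, with the sample seated in its recess (within 4 mm of its axis, raised less than 3 mm) (all of step 2 and y of carrier in the frame of gauge_jig above -0.056 m and x of carrier in the frame of gauge_jig below 0.051 m and height (world z) of carrier below 0.021 m and angle between carrier's own z axis and vertical below 0.06 rad and linear speed of carrier below 0.01 m/s and horizontal distance between sample and carrier below 0.004 m and z of sample in the frame of carrier below 0.015 m); the robot touches nothing.
It fails at once if the carrier is lifted more than 6 mm off the plate or tipped by more than 0.2 rad (height (world z) of carrier above 0.024 m or angle between carrier's own z axis and vertical above 0.2 rad).
It fails at once if the fingers straddle the carrier, as to grip it (horizontal distance between the grasp point and carrier below 0.015 m and height (world z) of the grasp point below 0.056 m).
It fails at once if the fingers press the carrier with more than 40 N (contact force between the fingers and carrier above 40 N).
It fails at once if the fingers touch the sample, or it leaves its recess (contact force between the fingers and sample above 0.5 N or horizontal distance between sample and carrier above 0.008 m or z of sample in the frame of carrier above 0.019 m).
It fails at once if the spare sample, vial, steel weight, spanner or one of the two leftmost pucks is moved more than 10 mm (distance of any of spare_sample, vial, loose_weight, spanner, sample_puck_0, sample_puck_1 from where it was at the start of the episode above 0.01 m).
It also fails if it takes over 51 s, if anything falls off the work surface, if the arm or the gripper's body presses on something with over 40 N, if the wrist force passes 120 N, or if a joint passes its speed limit or range.

## Working session

There is one attempt and no reset: what is moved stays moved. The work goes in short steps, Python scripts to look and compute and a tool call to move; the robot and the scene stay as the last step left them, time stands still between calls to the robot, and variables do not carry over. Pictures are saved under pics/ and viewed, and the job is handed in when it is done.

Besides the shell and the picture viewer there is one more tool, called after "Call:" as name(argument=value, ...), one argument or row to a line, values as JSON. drive_tool: Moves the arm, as the interface text tells. Its arguments: {"type":"object","properties":{"deltas":{"type":"string"}},"required":["deltas"]}

```bash
mkdir -p pics; cat > h.py <<'E'
import numpy as np, cv2
from cell import ctrl, imaging, models
def P(im,u,v,z=None):
    f=210/np.tan(np.radians(im['vfov'])/2); T=np.array(im['extrinsics'])
    d=np.array([(u-im['cx'])/f,(v-im['cy'])/f,1.])
    if z is None:
        r=im['range_z'][int(round(v)),int(round(u))]; return T[:3,:3]@(d*r)+T[:3,3]
    w=T[:3,:3]@d; return T[:3,3]+w*(z-T[2,3])/w[2]
def save(im,n): cv2.imwrite('pics/'+n,im['color'][:,:,::-1])
E
python3 - <<'E'
from h import *
s=ctrl.read_state(); print(s['clock'],s['eef_pos'],s['tool_rot'],s['width'],s['force'])
H={'gauge_jig':0,'slot_corner':18,'slot_end':18,'gauge':60,'carrier':18,'sample':30,'spare_sample':18,'vial':0,'loose_weight':0}
for c in ['top','side']:
    im=imaging.get_image(c); save(im,c+'0.png'); print(c,im['vfov'],im['cx'],im['cy'],np.round(im['extrinsics'],3).tolist())
    for n,z in H.items():
        for d in models.landmark_of(im,n)[:3]: print(n,round(d['score'],2),np.round(d['point'],1),np.round(P(im,*d['point'],z),1))
E
```

```text
0.0 [ 267.08768799 -591.91226813  230.38517298] [-3.13969883e+00 -7.82429880e-06  4.23805120e-01] 85.31902219743772 [0.33867795 0.36677564 0.02072024]
top 57.03955234581662 275.1217434968114 215.65541654695247 [[-0.026, -0.997, 0.073, 477.223], [-1.0, 0.026, 0.002, 314.713], [-0.003, -0.073, -0.997, 946.184], [0.0, 0.0, 0.0, 1.0]]
gauge_jig 0.79 [269.8 234.3] [501.2 330.4   0. ]
gauge_jig 0.34 [253.  250.4] [463.1 372.4   0. ]
slot_corner 0.84 [261.5 215.3] [547.  348.9  18. ]
slot_end 0.96 [293.7 224.9] [521.8 272.1  18. ]
gauge 0.87 [325.3 231. ] [503.9 202.1  60. ]
carrier 0.9 [205.4 261.4] [440.1 485.5  18. ]
carrier 0.77 [204.8 202.9] [580.7 485.2  18. ]
carrier 0.53 [251.8 251.5] [460.8 374.2  18. ]
sample 0.59 [251.6 248.2] [468.8 373.7  30. ]
spare_sample 0.68 [405.1 249.4] [456.2   7.7  18. ]
spare_sample 0.58 [280.5 253.1] [455.2 305.7  18. ]
spare_sample 0.33 [380.9 255.1] [444.2  66.1  18. ]
vial 0.42 [226.  231.6] [510.6 437.4   0. ]
vial 0.26 [270.8 233.4] [503.4 327.9   0. ]
loose_weight 0.58 [293.7 226.2] [519.5 271.4   0. ]
loose_weight 0.49 [318.4 260.9] [433.5 213.8   0. ]
side 46.198412131238584 281.4002404345416 221.42668119177935 [[-0.89, -0.26, 0.375, 122.201], [-0.456, 0.48, -0.75, 1116.346], [0.015, -0.838, -0.545, 647.071], [0.0, 0.0, 0.0, 1.0]]
gauge_jig 0.72 [289.9 252. ] [495.1 327.6   0. ]
gauge_jig 0.39 [251.9 349.4] [428.2 610.1   0. ]
slot_corner 0.93 [262.9 242.2] [553.  345.3  18. ]
slot_end 0.78 [288.4 229.5] [525.9 273.9  18. ]
gauge 0.93 [308.4 203.5] [506.3 211.4  60. ]
gauge 0.21 [357.9 192.2] [423.  105.7  60. ]
carrier 0.82 [215.4 274.5] [582.8 488.   18. ]
carrier 0.62 [297.4 260.5] [457.7 368.7  18. ]
carrier 0.6 [282.3 299.5] [430.9 490.7  18. ]
sample 0.5 [296. 256.] [460.5 370.6  30. ]
spare_sample 0.46 [312.3 241.6] [458.2 291.6  18. ]
vial 0.85 [261.6 278.4] [506. 436.   0.]
vial 0.7 [295.9 260.3] [470.4 348.3   0. ]
loose_weight 0.54 [334.5 236.5] [430.9 225.    0. ]
```

```bash
python3 - <<'E'
import cv2
a=cv2.imread('pics/top0.png')[150:320,140:400]; cv2.imwrite('pics/tc.png',cv2.resize(a,None,fx=3,fy=3,interpolation=3))
a=cv2.imread('pics/side0.png')[150:350,170:400]; cv2.imwrite('pics/sc.png',cv2.resize(a,None,fx=3,fy=3,interpolation=3))
E
```

```text
(no output)
```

View pics/top0.png

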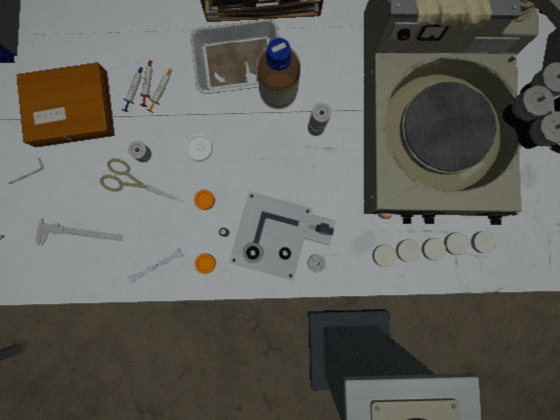

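View pics/tc.png

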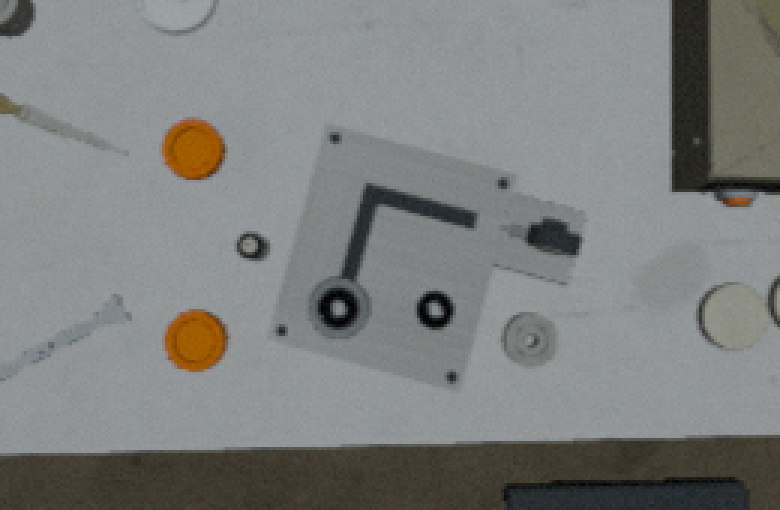

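View pics/sc.png

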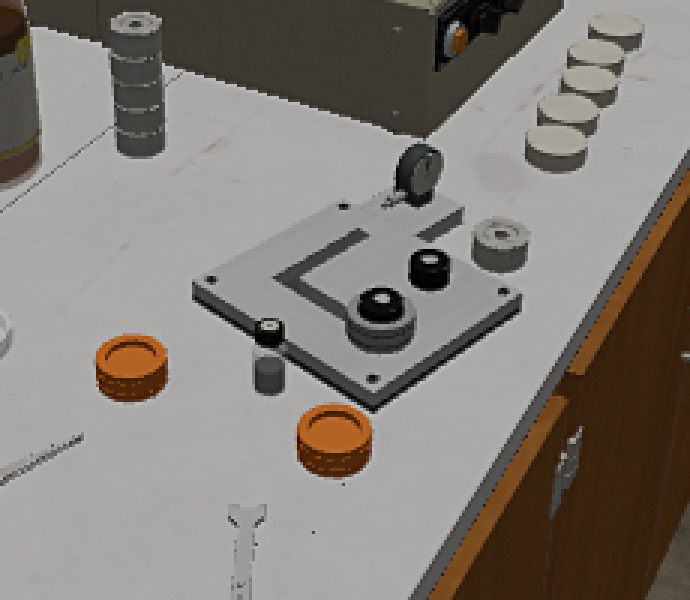

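View pics/side0.png

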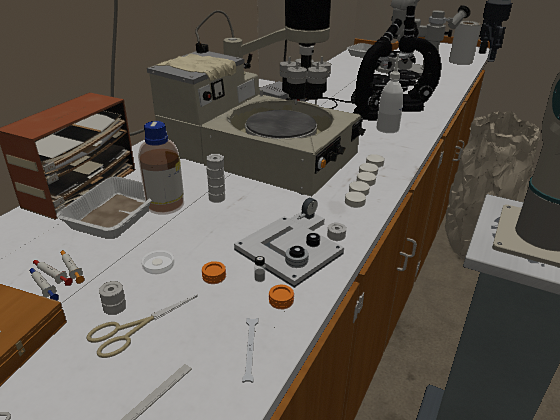

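The carrier is the steel disc at top-view pixel (252,252), sitting on the near end of the slot. The spare sample is at (285,253), the vial at (223,232), the weight at (316,262), and there are orange look-alikes at (204,200) and (205,263). Next I'll refine the jig pose.

```bash
cat >> h.py <<'E'
def cloud(im):
    f=210/np.tan(np.radians(im['vfov'])/2); T=np.array(im['extrinsics'])
    v,u=np.mgrid[0:420,0:560]; r=im['range_z']
    p=np.stack([(u-im['cx'])/f*r,(v-im['cy'])/f*r,r],-1)
    return p@T[:3,:3].T+T[:3,3]
E
python3 - <<'E'
from h import *
for c in ['top','side']:
    im=imaging.get_image(c); X=cloud(im); ok=im['range_z']>0
    roi=ok&(X[...,0]>380)&(X[...,0]<620)&(X[...,1]>150)&(X[...,1]<470)
    z=X[...,2]
    tab=roi&(abs(z)<6); print(c,'table z',np.median(z[tab]),z[tab].std())
    pl=roi&(z>12)&(z<23)
    m=cv2.morphologyEx(pl.astype(np.uint8),cv2.MORPH_OPEN,np.ones((3,3)))
    pts=X[pl][:,:2].astype(np.float32); print('plate z',np.median(z[pl]),pl.sum())
    # fit L: search pose maximizing inside count of 180x160
    from scipy.optimize import minimize
    def cost(p):
        cx,cy,t=p; d=pts-[cx,cy]; q=np.c_[d@[np.cos(t),np.sin(t)],d@[-np.sin(t),np.cos(t)]]
        # soft outside; ignore tab
        keep=~((q[:,1]<-78)&(q[:,0]>10))
        e=np.maximum(abs(q[:,0])-90,0)+np.maximum(abs(q[:,1])-80,0)
        return np.minimum(e,10)[keep].sum()
    r=min((minimize(cost,[500,330,t],method='Nelder-Mead') for t in [-.2,-.28,-.35]),key=lambda r:r.fun); print('plate fit',r.x,r.fun)
    for lo,hi,n in [(33,43,'ring'),(44,60,'high')]:
        mm=(roi&(z>lo)&(z<hi)).astype(np.uint8); k,l,st,ce=cv2.connectedComponentsWithStats(mm)
        for i in range(1,k):
            if st[i,4]>8:
                q=X[l==i]; print(n,st[i,4],q.mean(0).round(1),((q.min(0)+q.max(0))/2).round(1),np.ptp(q,axis=0).round(1))
im=imaging.get_image('top')
for n,uv in zip('abcd',[(335,138),(503,184),(281,331),(452,377)]):
    print(n,P(im,uv[0]/3+140-.33,uv[1]/3+150-.33,18).round(1))
for n,uv in {'corner':(374,194),'end':(470,220),'carrier40':(338,308)}.items():
    print(n,P(im,uv[0]/3+140-.33,uv[1]/3+150-.33,40 if '40' in n else 18).round(1))
E
```

```text
top table z -1.4269736077246762 1.9707833035761568
plate z 16.58052210754795 4802
plate fit [ 4.99046139e+02  3.27882292e+02 -2.89296019e-01] 2310.4485786619866
ring 12 [516.  228.7  35.3] [516.  228.7  35.5] [ 7.3 11.6  3.3]
ring 185 [459.7 370.3  37.9] [460.  371.2  37.8] [46.9 44.7  9.2]
ring 105 [457.7 294.9  35.1] [455.6 295.2  35.6] [28.3 28.4  5.1]
high 24 [512.9 218.8  54.3] [512.8 218.1  51.8] [16.8  8.9 15.3]
high 59 [509.4 437.7  51. ] [509.3 438.   51. ] [16.4 18.8  8.5]
high 14 [502.5 186.   55.9] [502.6 187.4  53.1] [15.8  8.2 13.1]
high 123 [459.7 370.5  46.6] [460.  370.7  47.1] [27.9 25.9  6.2]
side table z 0.458396256436572 1.5049841017774508
plate z 18.208859190434396 3527
plate fit [ 4.98015480e+02  3.29898659e+02 -2.88008028e-01] 1838.8876773693028
ring 55 [506.2 216.6  37.6] [506.8 216.3  38. ] [24.6 49.1  9.9]
ring 99 [454.  298.3  36.1] [454.7 296.9  35.9] [29.  30.5  5.8]
ring 186 [454.1 381.5  38.7] [458.3 373.6  38. ] [47.  45.7  9.7]
ring 48 [505.4 444.7  36.7] [508.  442.9  37.5] [21.9 18.5  8.6]
high 95 [503.9 211.3  52.1] [506.3 205.7  52. ] [25.6 41.2 15.8]
high 120 [457.8 374.2  47.8] [459.  373.5  48.1] [30.1 30.8  8.2]
high 79 [506.7 442.2  51. ] [507.9 440.6  50.1] [18.9 20.3 11.7]
a [595.2 372.4  18. ]
b [554.5 238.3  18. ]
c [441.7 418.7  18. ]
d [401.9 283.7  18. ]
corner [549.1 342.   18. ]
end [526.2 265.6  18. ]
carrier40 [459.2 371.6  40. ]
```

```bash
python3 - <<'E'
from h import *
for c in ['side','top']:
    im=imaging.get_image(c); X=cloud(im)[im['range_z']>0]
    m=(X[:,2]>70)&(X[:,0]>150)&(X[:,0]<800)&(X[:,1]>-800)&(X[:,1]<500)
    for y in range(-800,500,50):
        q=X[m&(X[:,1]>=y)&(X[:,1]<y+50)]
        if len(q): print(c,y,len(q),'x',q[:,0].min().round(),'; ',[(h,q[q[:,2]>h][:,0].min().round()) for h in (120,170,230) if (q[:,2]>h).any()],'zmax',q[:,2].max().round())
E
```

```text
side -800 27 x 420.0 ;  [(120, np.float64(421.0)), (170, np.float64(430.0)), (230, np.float64(496.0))] zmax 242.0
side -750 1069 x 420.0 ;  [(120, np.float64(420.0)), (170, np.float64(427.0)), (230, np.float64(464.0))] zmax 354.0
side -700 962 x 306.0 ;  [(120, np.float64(306.0)), (170, np.float64(306.0)), (230, np.float64(306.0))] zmax 354.0
side -650 448 x 274.0 ;  [(120, np.float64(274.0)), (170, np.float64(274.0)), (230, np.float64(274.0))] zmax 350.0
side -600 1201 x 229.0 ;  [(120, np.float64(229.0)), (170, np.float64(229.0)), (230, np.float64(229.0))] zmax 416.0
side -550 764 x 226.0 ;  [(120, np.float64(226.0)), (170, np.float64(226.0)), (230, np.float64(226.0))] zmax 405.0
side -500 823 x 475.0 ;  [(120, np.float64(479.0)), (170, np.float64(500.0)), (230, np.float64(511.0))] zmax 253.0
side -450 558 x 477.0 ;  [(120, np.float64(481.0)), (170, np.float64(507.0))] zmax 191.0
side -300 184 x 661.0 ;  [(120, np.float64(661.0)), (170, np.float64(661.0)), (230, np.float64(661.0))] zmax 416.0
side -250 1538 x 528.0 ;  [(120, np.float64(528.0)), (170, np.float64(651.0)), (230, np.fl
[... 637 characters left out ...]
float64(775.0))] zmax 121.0
top -250 1969 x 526.0 ;  [(120, np.float64(530.0)), (170, np.float64(652.0)), (230, np.float64(652.0))] zmax 252.0
top -200 4388 x 508.0 ;  [(120, np.float64(527.0)), (170, np.float64(654.0)), (230, np.float64(654.0))] zmax 262.0
top -150 2463 x 529.0 ;  [(120, np.float64(529.0))] zmax 137.0
top -100 2368 x 537.0 ;  [(120, np.float64(537.0))] zmax 136.0
top -50 2545 x 514.0 ;  [(120, np.float64(534.0))] zmax 136.0
top 0 1932 x 515.0 ;  [(120, np.float64(535.0))] zmax 136.0
top 50 2819 x 528.0 ;  [(120, np.float64(536.0))] zmax 138.0
top 100 158 x 545.0 ;  [(120, np.float64(545.0))] zmax 132.0
top 150 96 x 745.0 ;  [] zmax 118.0
top 200 303 x 742.0 ;  [] zmax 119.0
```

Call:
drive_tool(
  deltas="0.136 -0.149 0 0 0; 0.136 -0.149 0 0 0; 0.136 -0.149 0 0 0; 0.136 -0.149 0 0 0; 0.36 -0.377 0 -49 0; 0.36 -0.377 0 -49 0; 0.36 -0.377 0 -49 0; 0.36 -0.377 0 -49 0; 0.36 -0.377 0 -49 0; 0.36 -0.377 0 -49 0; 0.472 -0.6 0 -49 0; 0.472 -0.6 0 -49 0",
)

```text
clock: 2.75
eef_pos: [446.5, 23.3, 231.4]
tool_rot: [3.14, 0.0, 1.273]
force: [1.2, 0.2, -0.2]
width: 0.1
```

Call:
drive_tool(
  deltas="0.337 -0.138 0 0 0; 0.337 -0.138 0 0 0; 0.337 -0.138 0 0 0; 0.337 -0.138 0 0 0; 0.337 -0.138 0 0 0; 0.337 -0.138 0 0 0; 0.337 -0.138 0 0 0; 0.337 -0.138 0.05 0 0; 0.337 -0.138 0.1 0 0; 0.337 -0.138 0.15 0 0; 0.337 -0.138 0.15 0 0; 0.337 -0.138 0.15 0 0",
)

```text
clock: 4.25
eef_pos: [412.1, 386.2, 82.8]
tool_rot: [3.14, -0.001, 1.277]
force: [-1.0, 0.7, 0.3]
width: 0.0
```

```bash
python3 - <<'E'
from h import *
s=ctrl.read_state(); print(s['clock'],s['eef_pos'],s['tool_rot'],s['qpos'],s['force'])
for c in ['top','side']:
    im=imaging.get_image(c); a=im['color'][150:350,140:400,::-1]; cv2.imwrite('pics/%s1.png'%c,cv2.resize(a,None,fx=3,fy=3))
E
```

```text
4.25 [412.12494585 386.22485602  82.76670079] [ 3.14004813e+00 -1.37767618e-03  1.27704861e+00] [-0.65361045  0.72072947 -0.2322043   1.88000346  0.28628342  0.57112066
 -1.36566321] [-1.0199888   0.67767978  0.29583265]
```

View pics/top1.png

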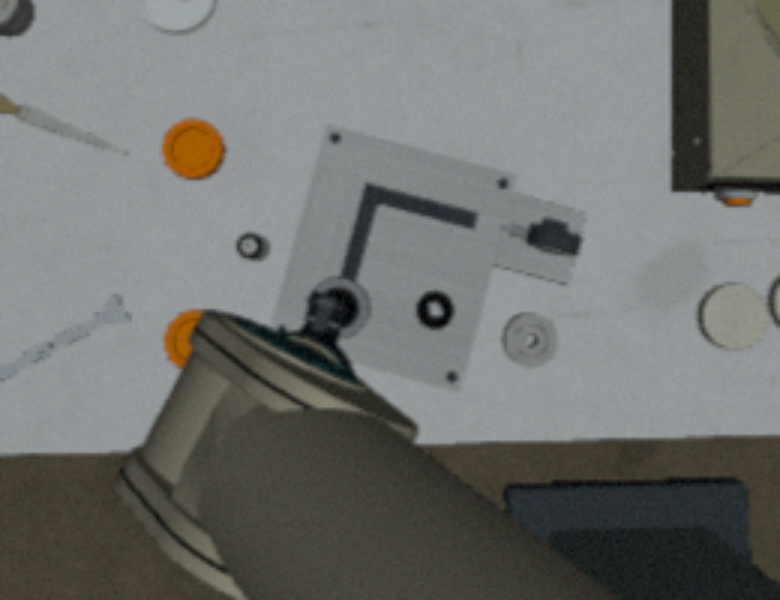

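View pics/side1.png

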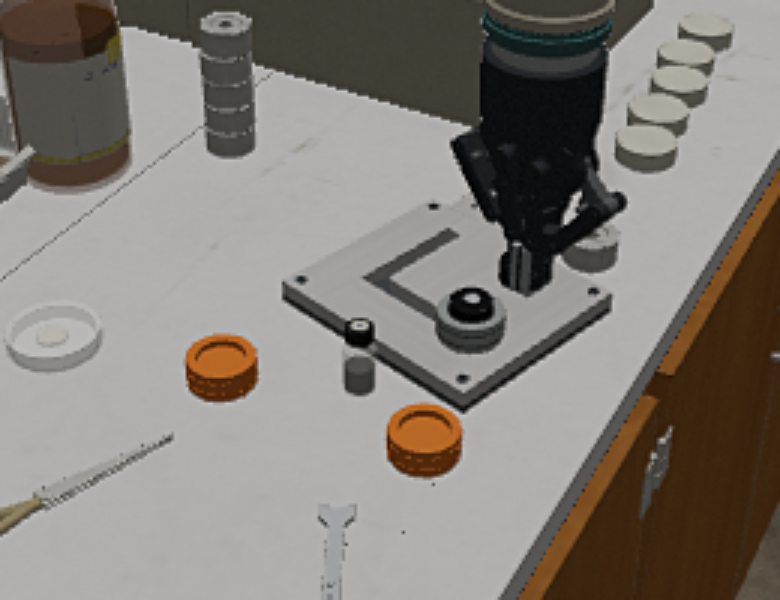

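```bash
python3 - <<'E'
from h import *
s=ctrl.read_state(); t=np.array(s['eef_pos']); yw=s['tool_rot'][2]
im=imaging.get_image('side'); X=cloud(im)[im['range_z']>0]-t
q=np.c_[X[:,0]*np.cos(yw)+X[:,1]*np.sin(yw), X[:,0]*np.sin(yw)-X[:,1]*np.cos(yw), X[:,2]]
q=q[(abs(q[:,0])<45)&(abs(q[:,1])<80)]
for h in range(-10,110,8):
    a=q[(q[:,2]>=h)&(q[:,2]<h+8)]
    if len(a): print(h,len(a),'x',a[:,0].min().round(),a[:,0].max().round(),'y',np.percentile(a[:,1],[2,50,98]).round())
E
```

```text
-2 13 x -4.0 13.0 y [-11.  -6.   3.]
6 42 x -5.0 13.0 y [-16.  -7.  10.]
14 49 x -4.0 13.0 y [-16.  -6.  11.]
22 56 x -7.0 14.0 y [-15.  -8.  12.]
30 49 x -4.0 13.0 y [-15.  -5.  12.]
38 41 x 5.0 14.0 y [-18.  -2.  24.]
46 115 x -10.0 16.0 y [-34.  -6.  31.]
54 120 x -13.0 15.0 y [-39.  -8.  38.]
62 132 x -16.0 18.0 y [-46. -15.  42.]
70 145 x -8.0 19.0 y [-52.   5.  49.]
78 159 x -7.0 20.0 y [-60.  -8.  54.]
86 227 x -13.0 20.0 y [-63. -20.  56.]
94 201 x -8.0 22.0 y [-60. -20.  55.]
102 196 x -6.0 21.0 y [-44. -13.  33.]
```

Call:
drive_tool(
  deltas="0 0 0.03 0 0; 0 0 0.057 0 0; 0 0 0.057 0 0; 0 0.004 0.057 0 0; 0 0.007 0.057 0 0; 0 0.009 0.057 0 0; 0 0.011 0.057 0 0; 0 0.013 0.057 0 0; 0 0.015 0.057 0 0; 0 0.018 0.057 0 0; 0 0.021 0.057 0 0; 0 0.024 0.057 0 0",
)

```text
clock: 5.9
eef_pos: [433.5, 379.7, 24.3]
tool_rot: [-3.141, -0.0, 1.279]
force: [-1.6, 1.0, 0.8]
width: -0.3
```

```bash
cat >> h.py <<'E'
C=np.array([498.5,328.9]); TH=-0.289
def J(p):
    d=np.array(p[:2])-C; return np.array([d@[np.cos(TH),np.sin(TH)],d@[-np.sin(TH),np.cos(TH)]]).round(1)
def look(n):
    s=ctrl.read_state(); print(s['clock'],np.round(s['eef_pos'],1),J(s['eef_pos']),np.round(s['force'],1))
    for c in ['top','side']:
        im=imaging.get_image(c); a=im['color'][180:310,200:360,::-1]; cv2.imwrite('pics/%s%s.png'%(c,n),cv2.resize(a,None,fx=4,fy=4,interpolation=3))
        for k,z in (('carrier',18),('sample',30)):
            for d in models.landmark_of(im,k):
                p=P(im,*d['point'],z); j=J(p)
                if abs(j[0])<75 and abs(j[1])<75: print(c,k,round(d['score'],2),j)
E
python3 -c "
from h import *
look('2')"
```

```text
5.9 [433.5 379.7  24.3] [-76.8  30.2] [-1.6  1.   0.8]
top carrier 0.44 [-39.7  29.3]
top sample 0.54 [-36.9  28.3]
side carrier 0.53 [-36.9  26. ]
side sample 0.69 [-43.9  27.7]
```

View pics/side2.png

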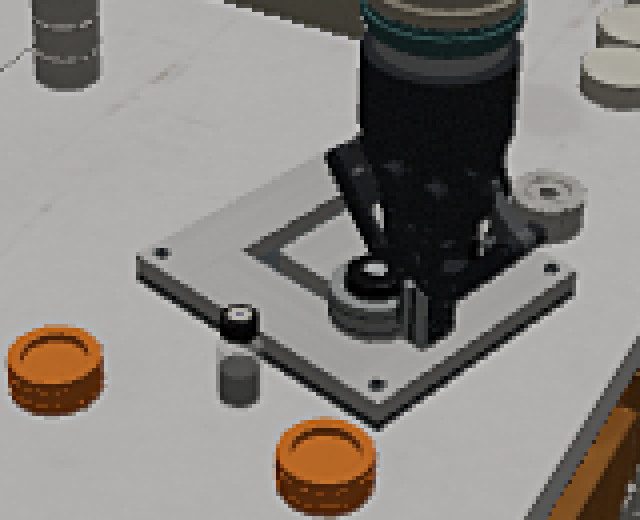

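The finger sits behind the carrier and is sliding it with about 2 N. The sample is seated. I'll keep pushing.

Call:
drive_tool(
  deltas="0 0.005 0 0 0; 0 0.01 0 0 0; 0 0.015 0 0 0; 0 0.02 0 0 0; 0 0.025 0 0 0; 0 0.03 0 0 0; 0 0.035 0 0 0; 0 0.04 0 0 0; 0 0.045 0 0 0; 0 0.05 0 0 0; 0 0.055 0 0 0; 0 0.06 0 0 0",
)

```text
clock: 7.7
eef_pos: [490.8, 362.9, 24.4]
tool_rot: [-3.141, -0.001, 1.279]
force: [-3.1, 3.8, 1.4]
width: 0.3
```

```bash
python3 -c "
from h import *
look('3')"
```

```text
7.7 [490.8 362.9  24.4] [-17.1  30.4] [-3.1  3.8  1.4]
side carrier 0.71 [20.  16.5]
side sample 0.45 [ 9.9 22.7]
```

View pics/side3.png

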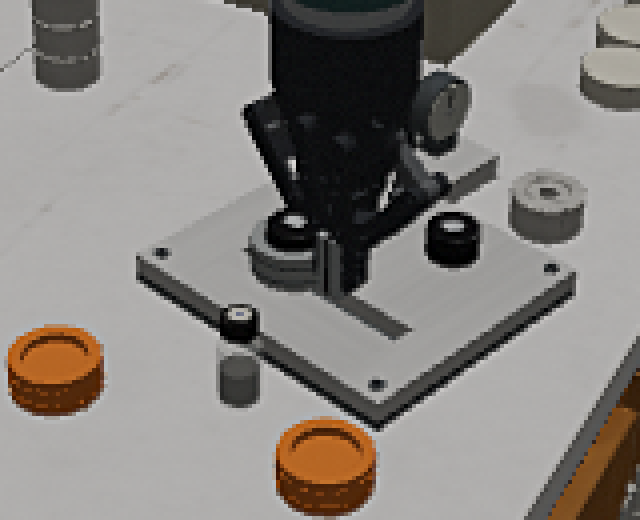

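View pics/top3.png

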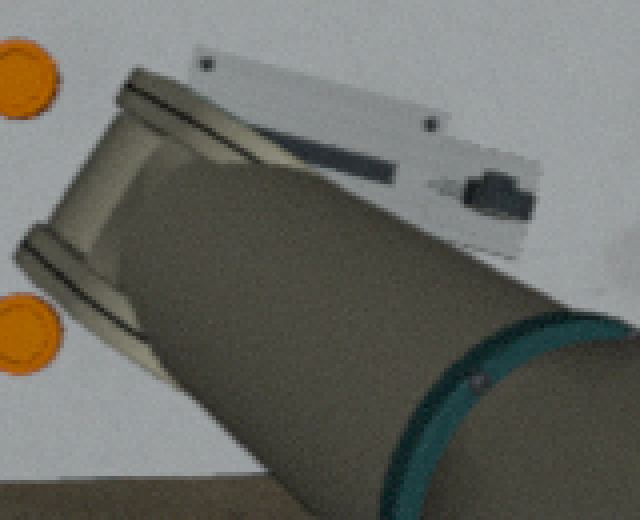

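Call:
drive_tool(
  deltas="0 0.004 0 0 0; 0 0.008 0 0 0; 0 0.012 0 0 0; 0 0.016 0 0 0; 0 0.019 0 0 0; 0 0.021 0 0 0; 0 0.021 0 0 0",
)

```text
clock: 8.88
eef_pos: [511.6, 355.9, 24.3]
tool_rot: [3.141, 0.0, 1.278]
force: [-0.7, -0.6, -0.1]
width: -0.1
```

```bash
cat >> h.py <<'E'
def meas():
    im=imaging.get_image('side'); f=210/np.tan(np.radians(im['vfov'])/2); T=np.array(im['extrinsics']); X=cloud(im); g=im['color'].astype(int)
    j=np.stack([ (X[...,0]-C[0])*np.cos(TH)+(X[...,1]-C[1])*np.sin(TH), -(X[...,0]-C[0])*np.sin(TH)+(X[...,1]-C[1])*np.cos(TH)],-1)
    z=X[...,2]; m=(im['range_z']>0)&(abs(j[...,1])<75)&(abs(j[...,0])<85)
    steel=m&(z>23)&(z<43)&(g.min(-1)>75)
    q=j[steel]; print('steel pts',len(q),'x',np.percentile(q[:,0],[1,99]).round(1),'y',np.percentile(q[:,1],[1,99]).round(1))
    return im,X,j,z,m
E
python3 -c "
from h import *
look('4'); meas()"
```

```text
8.875 [511.6 355.9  24.3] [ 4.9 29.6] [-0.7 -0.6 -0.1]
side carrier 0.51 [48.4 24. ]
side carrier 0.19 [53.9 28.4]
side sample 0.55 [46.2 25.4]
steel pts 69 x [-37.4  61.9] y [-56.4  49.7]
```

View pics/side4.png

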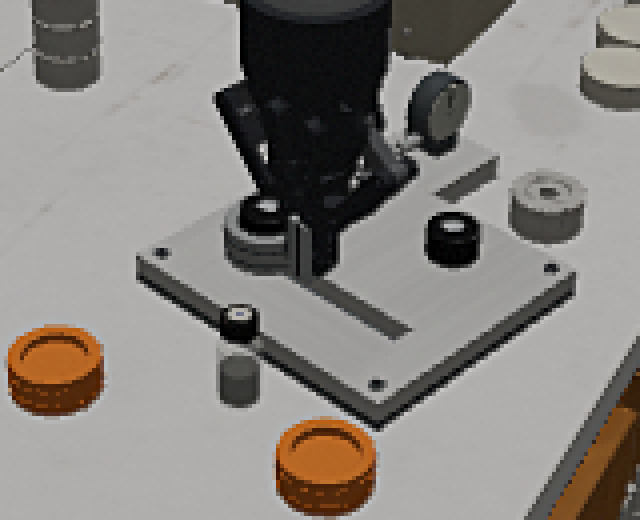

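Call:
drive_tool(
  deltas="0 -0.006 0 0 0; 0 -0.012 0 0 0; 0 -0.012 -0.04 0 0; 0 -0.012 -0.07 0 0; 0.03 -0.012 -0.07 0 0; 0.07 -0.012 -0.07 0 0; 0.07 -0.012 -0.07 0 0",
)

```text
clock: 10.1
eef_pos: [518.5, 431.2, 94.6]
tool_rot: [-3.141, -0.004, 1.283]
force: [0.2, 0.0, 0.1]
width: 0.0
```

```bash
python3 -c "
from h import *
look('5'); im,X,j,z,m=meas()
for lo,hi in ((33,43),(44,56)):
    k,l,st,ce=cv2.connectedComponentsWithStats((m&(z>lo)&(z<hi)).astype(np.uint8))
    for i in range(1,k):
        if st[i,4]>30: q=j[l==i]; print(lo,st[i,4],((q.max(0)+q.min(0))/2).round(1),np.ptp(q,axis=0).round(1))
"
```

```text
10.1 [518.5 431.2  94.6] [-10.  103.8] [0.2 0.  0.1]
top carrier 0.39 [ 44.2 -42.1]
top sample 0.64 [41.4 32.9]
side carrier 0.49 [41.3 20.2]
side sample 0.64 [43.4 20.5]
side sample 0.49 [ 38.9 -42.9]
side sample 0.24 [23.2 41.6]
steel pts 80 x [-37.2  43.2] y [-59.2  50.2]
33 125 [32.9 28.2] [36.1 50.1]
33 96 [-33.  -43.8] [30.2 32.4]
44 67 [37.1 26.9] [25.  27.5]
```

View pics/side5.png

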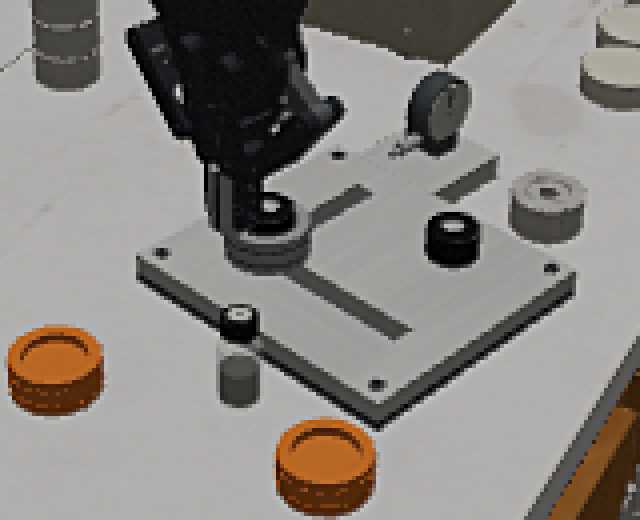

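View pics/top5.png

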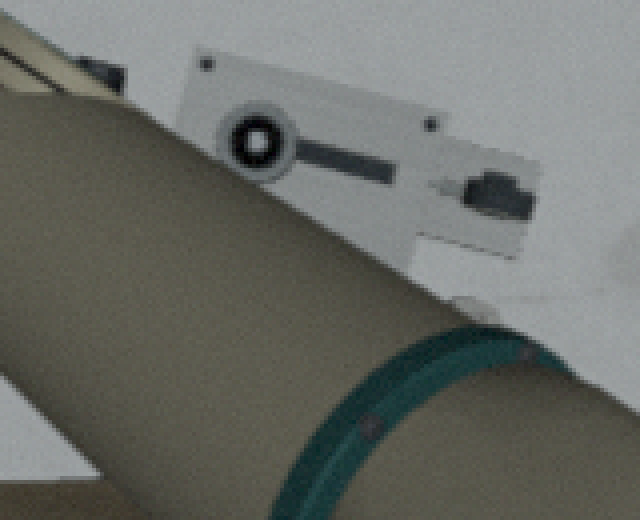

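```bash
python3 -c "
from h import *
im=imaging.get_image('top')
print(J(P(im,257/4+200-.4,142/4+180-.4,44)),J(P(im,257/4+200-.4,142/4+180-.4,48)))
X=cloud(im); z=X[...,2]
for lo,hi in ((33,42),(43,54)):
    k,l,st,ce=cv2.connectedComponentsWithStats(((z>lo)&(z<hi)&(im['range_z']>0)&(X[...,0]>500)&(X[...,0]<600)&(X[...,1]>300)&(X[...,1]<400)).astype(np.uint8))
    for i in range(1,k):
        if st[i,4]>30: q=X[l==i]; print(lo,st[i,4],J(q.mean(0)),J((q.max(0)+q.min(0))/2),np.ptp(q,axis=0).round(1))
# screws & slot end control
for n,uv in {'a':(207,64),'b':(431,125),'end':(391,173)}.items(): print(n,J(P(im,uv[0]/4+200-.4,uv[1]/4+180-.4,18)))
"
```

```text
[41.1 26.4] [40.8 26.1]
33 144 [45.8 23.6] [42.9 26.8] [45.7 47.4  8.4]
43 126 [41.6 26.5] [41.3 26. ] [28.3 28.3  7.4]
a [80.5 69.2]
b [ 79.8 -70.9]
end [ 45.6 -55. ]
```

The carrier is at the corner, at about jig (42, 27), with the sample seated. The top view shows it at (257,142) in the crop, with leg 2 free below it. I'll go to its +y side with the tool turned slightly, so the push also presses it towards +x.

Call:
drive_tool(
  deltas="-0.024 0.049 0 -5 0; -0.024 0.049 0 -10 0; -0.024 0.049 0 -10 0; -0.024 0.049 0.035 -10 0; -0.024 0.049 0.07 -10 0; -0.024 0.049 0.07 -10 0",
)

```text
clock: 11.25
eef_pos: [556.8, 389.0, 21.7]
tool_rot: [-3.137, 0.004, 1.454]
force: [-0.5, -0.1, 0.1]
width: -0.2
```

```bash
python3 -c "
from h import *
look('6')"
```

```text
11.25 [556.8 389.   21.7] [38.7 74.2] [-0.5 -0.1  0.1]
side carrier 0.75 [35.4 31.3]
side sample 0.54 [38.2 26. ]
```

View pics/side6.png

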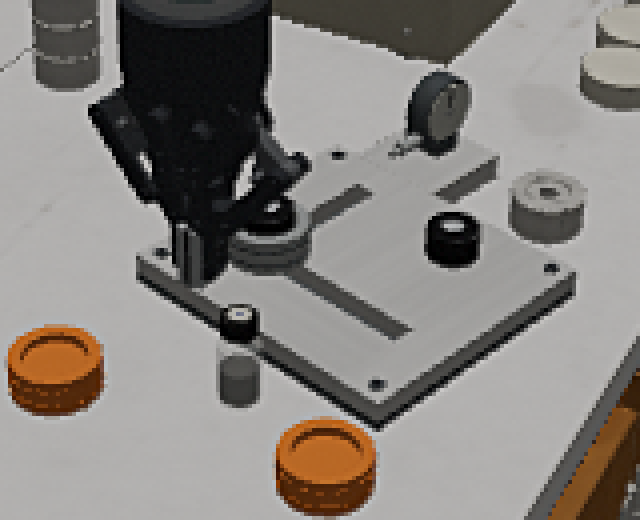

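View pics/top6.png

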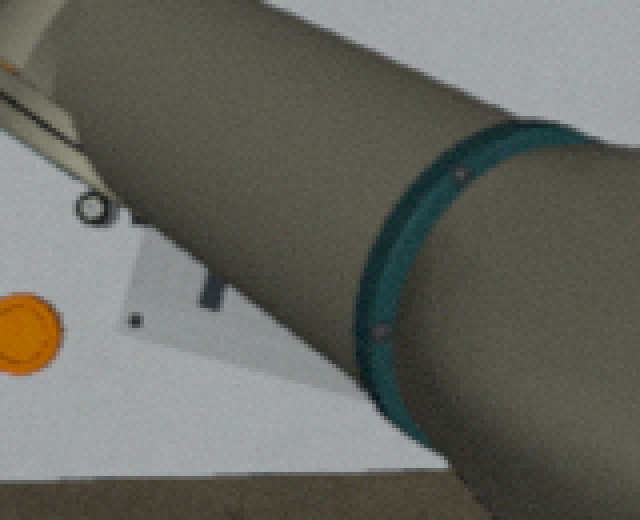

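Call:
drive_tool(
  deltas="-0.0049 -0.0009 -0.002 0 0; -0.0089 -0.0016 -0.002 0 0; -0.0108 -0.0019 -0.002 0 0; -0.0128 -0.0023 -0.002 0 0; -0.0148 -0.0026 -0.002 0 0; -0.0168 -0.003 -0.002 0 0; -0.0187 -0.0033 -0.002 0 0; -0.0217 -0.0038 -0.002 0 0; -0.0246 -0.0044 -0.002 0 0",
)

```text
clock: 12.68
eef_pos: [554.8, 369.1, 27.9]
tool_rot: [3.137, -0.007, 1.454]
force: [3.8, 4.4, 1.1]
width: -0.1
```

```bash
python3 -c "
from h import *
look('7')"
```

```text
12.675 [554.8 369.1  27.9] [42.5 54.6] [3.8 4.4 1.1]
side carrier 0.57 [38.2 19.8]
side sample 0.51 [36.3 16.1]
```

View pics/side7.png

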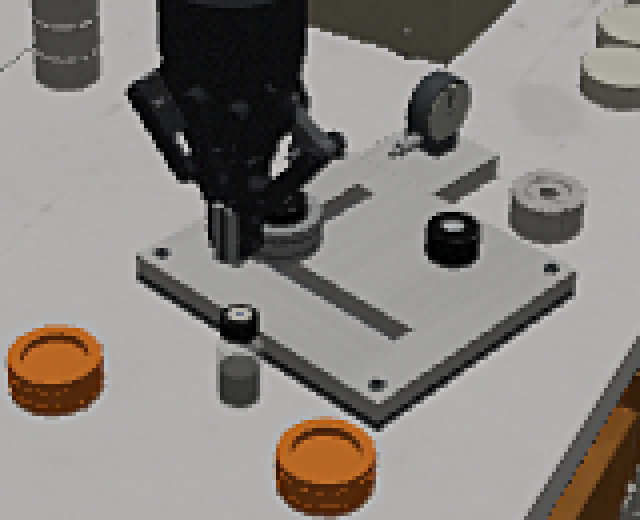

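```bash
python3 -c "
from h import *
im=imaging.get_image('top'); im=imaging.get_image('top')
s=ctrl.read_state(); print(s['clock'],np.round(s['eef_pos'],1),J(s['eef_pos']),np.round(s['force'],1),np.round(s['qd'],3),s['tool_rot'])
im,X,j,z,m=meas()
for lo,hi in ((30,43),(44,56)):
    k,l,st,ce=cv2.connectedComponentsWithStats((m&(z>lo)&(z<hi)).astype(np.uint8))
    for i in range(1,k):
        if st[i,4]>30: q=j[l==i]; print(lo,st[i,4],q.min(0).round(1),q.max(0).round(1))
a=im['color'][200:270,230:310,::-1]; cv2.imwrite('pics/s7b.png',cv2.resize(a,None,fx=8,fy=8,interpolation=3))
"
```

```text
13.075 [552.3 365.5  26.2] [41.1 50.4] [0.8 1.6 0.6] [-0.     0.    -0.001  0.001 -0.001  0.001  0.002] [-3.14130271e+00  6.74402332e-04  1.45348237e+00]
steel pts 75 x [-36.1  43.6] y [-57.4  60.4]
30 179 [17.3 -6.5] [54.3 64.7]
30 110 [-46.8 -59.8] [-17.6 -25.6]
44 39 [26.   1.9] [39.4 30.4]
44 62 [24.9 41.9] [52.2 64. ]
```

View pics/s7b.png

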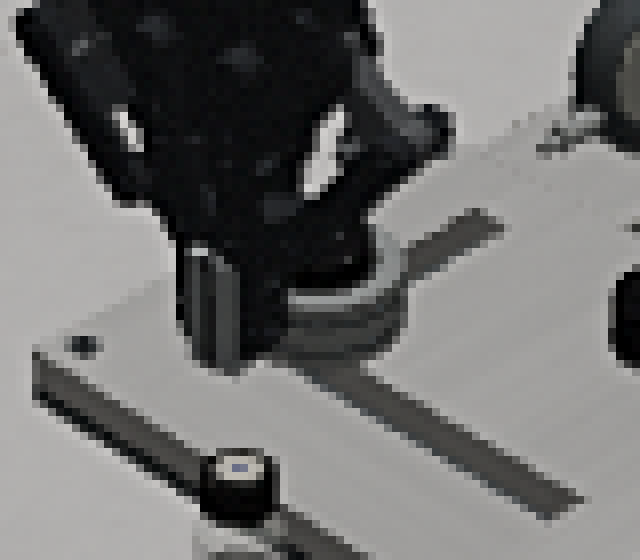

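Call:
drive_tool(
  deltas="-0.003 -0.0005 0 0 0; -0.0079 -0.0014 0 0 0; -0.0128 -0.0023 0 0 0; -0.0177 -0.0031 0 0 0; -0.0227 -0.004 0 0 0; -0.0276 -0.0049 0 0 0; -0.0325 -0.0057 0 0 0; -0.0374 -0.0066 0 0 0; -0.0424 -0.0075 0 0 0; -0.0473 -0.0083 0 0 0; -0.0502 -0.0089 0 0 0; -0.0502 -0.0089 0 0 0",
)

```text
clock: 14.62
eef_pos: [537.7, 316.4, 26.3]
tool_rot: [-3.141, 0.001, 1.453]
force: [-0.1, -0.0, -0.5]
width: 0.2
```

```bash
python3 -c "
from h import *
im=imaging.get_image('top');im=imaging.get_image('top')
look('8')
im=imaging.get_image('side')
a=im['color'][180:270,230:330,::-1]; cv2.imwrite('pics/s8b.png',cv2.resize(a,None,fx=6,fy=6,interpolation=3))
"
```

```text
14.725 [537.8 316.6  26.3] [41.1 -0.6] [-0.7 -0.3 -0.5]
side carrier 0.61 [ 47.3 -37.9]
side carrier 0.47 [-22.6  23.4]
side carrier 0.43 [ 47.8 -50.8]
side sample 0.38 [ 44.3 -36.4]
```

View pics/s8b.png

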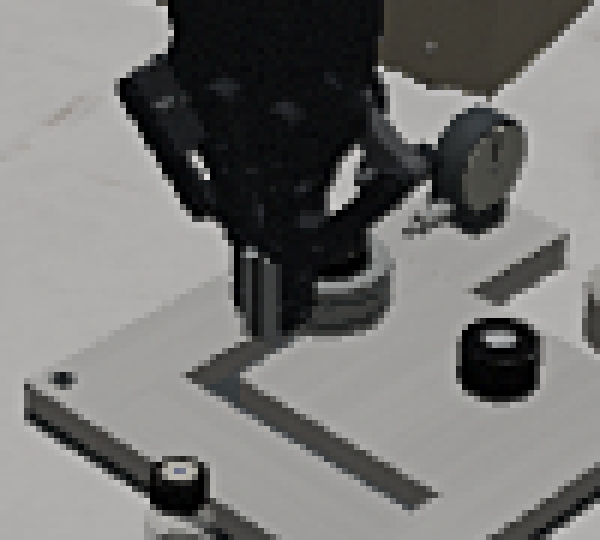

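View pics/top8.png

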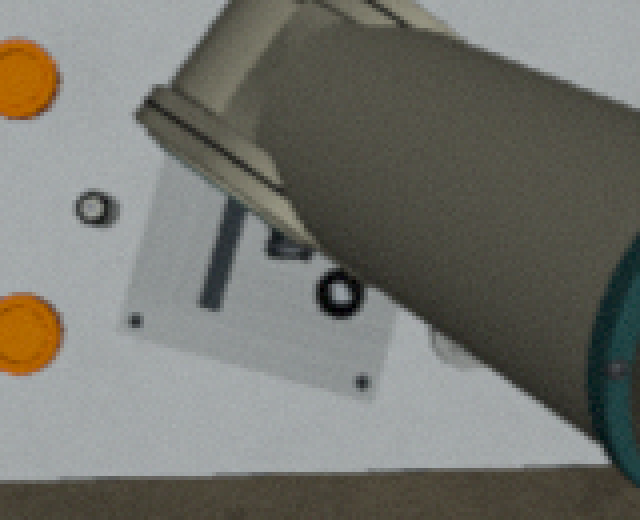

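Call:
drive_tool(
  deltas="-0.003 -0.0005 0 0 0; -0.006 -0.001 0 0 0; -0.009 -0.0016 0 0 0; -0.0108 -0.0019 0 0 0; -0.0118 -0.0021 0 0 0; -0.0118 -0.0021 0 0 0; -0.0118 -0.0021 0 0 0",
)

```text
clock: 15.95
eef_pos: [534.1, 306.0, 26.4]
tool_rot: [-3.141, -0.001, 1.454]
force: [-0.5, 4.2, 0.9]
width: 0.2
```

```bash
python3 -c "
from h import *
look('9')
im,X,j,z,m=meas()
for lo,hi in ((22,32),(30,43),(44,56)):
    k,l,st,ce=cv2.connectedComponentsWithStats((m&(z>lo)&(z<hi)).astype(np.uint8))
    for i in range(1,k):
        if st[i,4]>20: q=j[l==i]; print(lo,st[i,4],q.min(0).round(1),q.max(0).round(1))
a=im['color'][180:270,230:330,::-1]; cv2.imwrite('pics/s9b.png',cv2.resize(a,None,fx=6,fy=6,interpolation=3))
"
```

```text
15.95 [534.1 306.   26.4] [ 40.6 -11.8] [-0.5  4.2  0.9]
side carrier 0.42 [ 55.1 -49.9]
side sample 0.43 [ 42.9 -55.9]
steel pts 65 x [-36.   46.5] y [-68.2  -0.1]
22 48 [ 22.2 -56.1] [ 35.7 -23.5]
22 53 [-49.  -48.1] [-21.7 -26.8]
30 150 [ 21.4 -69.5] [50.8  2.2]
30 111 [-48.4 -57.9] [-18.2 -26.5]
44 56 [ 23.5 -18.9] [50.7  1.6]
```

View pics/s9b.png

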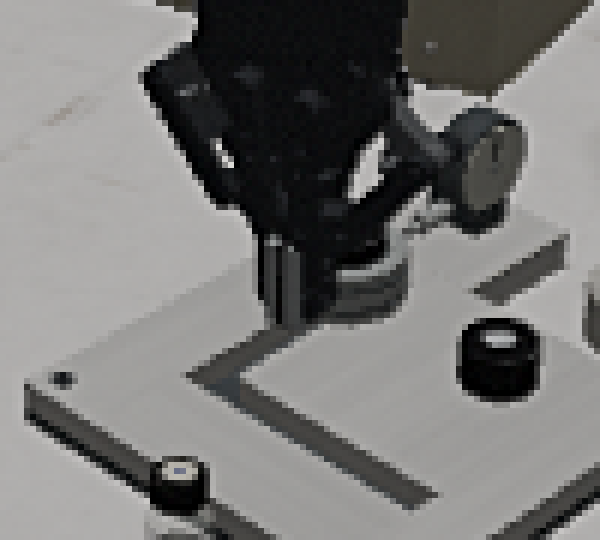

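Call:
drive_tool(
  deltas="-0.0005 -0.0001 0 0 0; -0.001 -0.0002 0 0 0; -0.0015 -0.0003 0 0 0; -0.0015 -0.0003 0 0 0; -0.0015 -0.0003 0 0 0",
)

```text
clock: 16.92
eef_pos: [533.9, 304.1, 26.4]
tool_rot: [3.141, -0.0, 1.454]
force: [-2.2, 4.5, 1.8]
width: 0.0
```

Call:
drive_tool(
  deltas="0.005 0 0 0 0; 0.015 0 0 0 0; 0.02 0 -0.03 0 0; 0.02 0 -0.07 0 0; 0.07 -0.015 -0.07 0 0; 0.125 -0.03 -0.07 0 0; 0.125 -0.03 -0.07 0 0; 0.125 -0.03 -0.07 0 0",
)

```text
clock: 17.92
eef_pos: [518.7, 430.8, 95.7]
tool_rot: [3.141, 0.002, 1.454]
force: [0.0, 0.2, -0.7]
width: 0.0
```

```bash
python3 -c "
from h import *
look('10')
im=imaging.get_image('top'); X=cloud(im); z=X[...,2]
j=np.stack([ (X[...,0]-C[0])*np.cos(TH)+(X[...,1]-C[1])*np.sin(TH), -(X[...,0]-C[0])*np.sin(TH)+(X[...,1]-C[1])*np.cos(TH)],-1)
m=(im['range_z']>0)&(abs(j[...,1]+50)<32)&(abs(j[...,0]-45)<30)
for lo,hi in ((33,42),(43,54)):
    q=j[m&(z>lo)&(z<hi)]; print(lo,len(q),q.min(0).round(1),q.max(0).round(1),((q.min(0)+q.max(0))/2).round(1))
im,X,j,z,m=meas()
m=m&(abs(j[...,1]+50)<32)&(abs(j[...,0]-45)<30)
for lo,hi in ((33,42),(43,54)):
    q=j[m&(z>lo)&(z<hi)]; print(lo,len(q),q.min(0).round(1),q.max(0).round(1),((q.min(0)+q.max(0))/2).round(1))
"
```

```text
17.925 [518.7 430.8  95.7] [ -9.7 103.5] [ 0.   0.2 -0.7]
top carrier 0.74 [ 42.8 -35.7]
top sample 0.59 [ 52.9 -51.3]
side carrier 0.56 [ 47.2 -42.1]
side carrier 0.43 [ 47.2 -60.7]
side sample 0.61 [ 46.2 -50.8]
33 182 [ 24.4 -80.6] [ 71.3 -24.9] [ 47.8 -52.8]
43 125 [ 33.3 -62.2] [ 61.9 -33.5] [ 47.6 -47.8]
steel pts 99 x [-36.7  67.2] y [-69.3 -25.7]
33 130 [ 20.7 -72.4] [ 67.7 -22.2] [ 44.2 -47.3]
43 99 [ 30.1 -62.6] [ 62.9 -29.8] [ 46.5 -46.2]
```

View pics/side10.png

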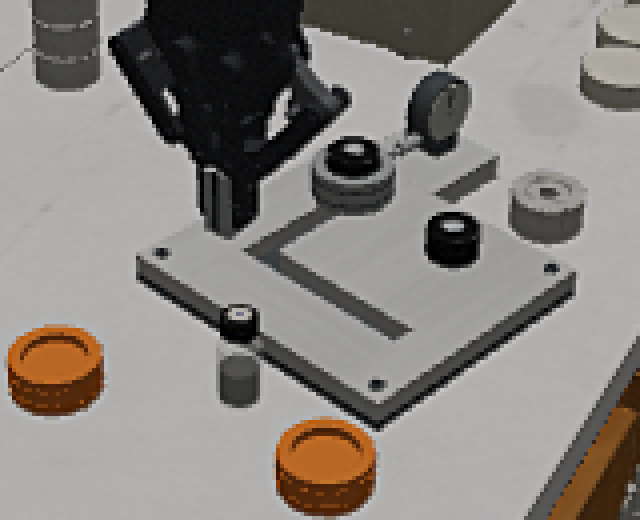

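View pics/top10.png

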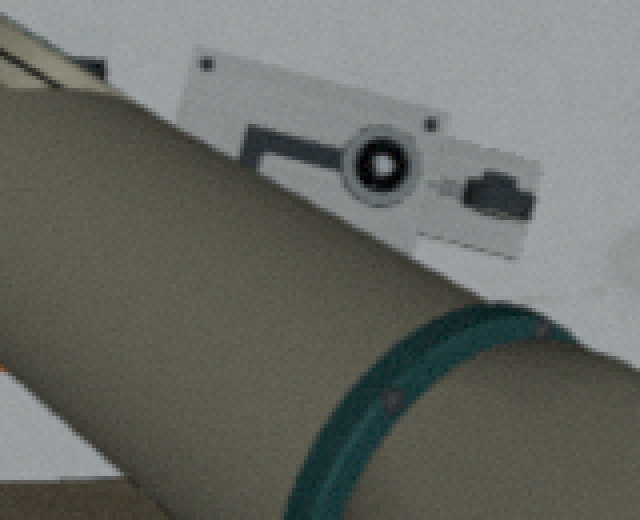

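Carrier and sample are at about jig (47, -47.5), which is close to the -46 threshold. I'll nudge it about 2.5 mm further; the wall is at -52.

Call:
drive_tool(
  deltas="-0.05 0.015 0 0 0; -0.105 0.03 0 0 0; -0.105 0.03 0 0 0; -0.105 0.03 0.04 0 0; -0.105 0.03 0.068 0 0; -0.105 0.03 0.068 0 0; -0.11 0.03 0.068 0 0; -0.115 0.03 0.068 0 0; -0.12 0.03 0.068 0 0; -0.1225 0.03 0.068 0 0; -0.1235 0.03 0.068 0 0; -0.1245 0.03 0.068 0 0",
)

```text
clock: 19.82
eef_pos: [533.8, 304.7, 28.4]
tool_rot: [3.142, -0.0, 1.454]
force: [0.3, -0.1, -0.2]
width: 0.1
```

Call:
drive_tool(
  deltas="-0.0005 0 0 0 0; -0.001 -0.0002 0 0 0; -0.0015 -0.0003 0 0 0; -0.002 -0.0004 0 0 0; -0.0025 -0.0005 0 0 0; -0.003 -0.0005 0 0 0; -0.003 -0.0005 0 0 0",
)

```text
clock: 20.7
eef_pos: [532.8, 302.1, 28.4]
tool_rot: [-3.141, -0.001, 1.454]
force: [-1.3, 3.3, 0.2]
width: 0.0
```

Call:
drive_tool(
  deltas="0.005 0 0 0 0; 0.015 0 0 0 0; 0.02 0 -0.03 0 0; 0.02 0 -0.07 0 0; 0.07 -0.015 -0.07 0 0; 0.125 -0.03 -0.08 0 0; 0.125 -0.03 -0.08 0 0; 0.125 -0.03 -0.08 0 0; 0.125 -0.03 -0.08 0 0",
)

```text
clock: 21.82
eef_pos: [518.6, 427.2, 107.8]
tool_rot: [3.141, 0.002, 1.451]
force: [0.5, -0.0, 0.6]
width: -0.1
```

```bash
python3 -c "
from h import *
look('11')
for c in ('top','side'):
    im=imaging.get_image(c); X=cloud(im); z=X[...,2]
    j=np.stack([ (X[...,0]-C[0])*np.cos(TH)+(X[...,1]-C[1])*np.sin(TH), -(X[...,0]-C[0])*np.sin(TH)+(X[...,1]-C[1])*np.cos(TH)],-1)
    m=(im['range_z']>0)&(abs(j[...,1]+50)<26)&(abs(j[...,0]-45)<30)
    for lo,hi in ((33,42),(43,54)):
        q=j[m&(z>lo)&(z<hi)]; print(lo,len(q),q.min(0).round(1),q.max(0).round(1),((q.min(0)+q.max(0))/2).round(1),np.median(z[m&(z>lo)&(z<hi)]))
"
```

```text
21.825 [518.6 427.2 107.8] [ -8.7 100. ] [ 0.5 -0.   0.6]
top carrier 0.57 [ 46.4 -41.7]
top sample 0.51 [ 54.5 -46.2]
side carrier 0.46 [ 50.6 -45. ]
side sample 0.54 [ 41.7 -48.9]
33 185 [ 24.5 -73.3] [ 71.3 -27.2] [ 47.9 -50.2] 37.924468455788656
43 130 [ 32.8 -64.4] [ 62.1 -34.2] [ 47.4 -49.3] 46.83964906104927
33 133 [ 20.6 -73.6] [ 69.  -24.6] [ 44.8 -49.1] 38.8907388485012
43 100 [ 30.7 -66.3] [ 59.5 -33.6] [ 45.1 -50. ] 47.67962959006542
```

View pics/side11.png

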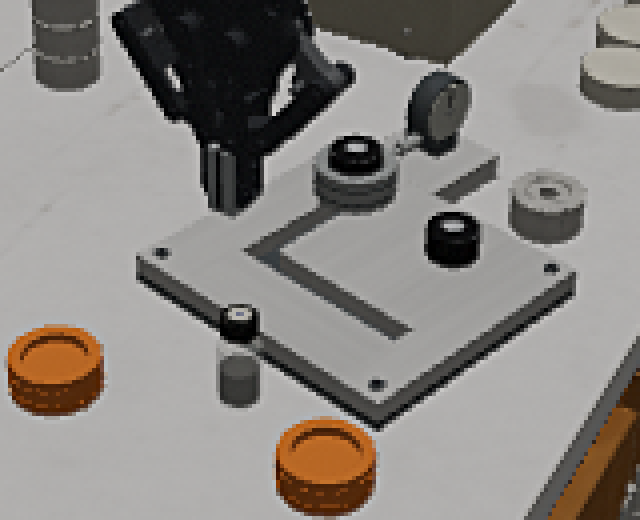

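View pics/top11.png

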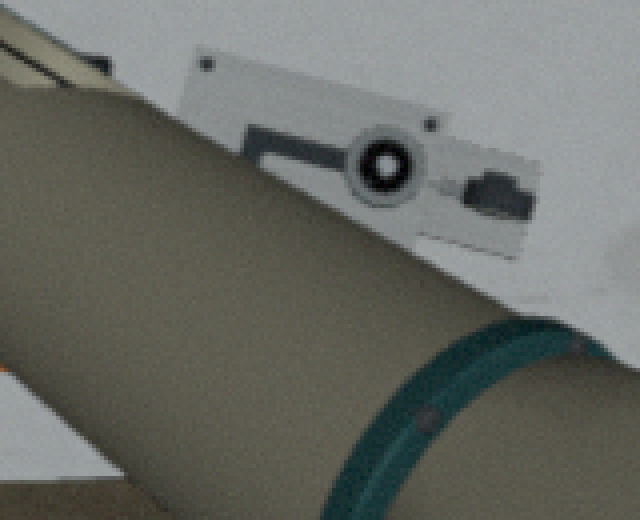

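```bash
python3 -c "
from cell import ctrl
print(ctrl.finish_job())"
```

```text
the job is handed in; nothing more can be done
None
```

I pushed the carrier along the first leg, round the corner and down the second leg to its end with the shut fingertips. The job was handed in at about 22 s of the 51 s allowed, with no verdict reported. The forces I read between moves while pushing stayed under about 6 N.

- **Carrier:** the depth images put its axis at about jig (46, -49.5) mm, against the slot end at (45, -50). The two cameras agree to about 3 mm in x and 1 mm in y.
- **One correction:** after the first push it measured about y = -47.5, close to the -46 limit, so I went back and nudged it about 2 mm further.
- **Sample:** it is seated, with its top at about 47–48 mm, and it was within about 2.5 mm of the carrier's axis in the measurements.
- **Surroundings:** the vial, spare sample, weight and orange look-alikes looked unmoved in the side picture. The spanner and pucks were outside the last close-ups, but the arm never came near them. The gripper was clear of everything when I handed in.
- **Disagreement:** the networks' carrier landmarks were several millimetres off when the arm hid part of the view. I relied on the depth images and the tool position instead. The plate's screws showed my jig frame to be about 1 mm off in y, which I allowed for.

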